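# Tip used electrode holders into the rinse tub

## Task

Lift the yellow tray of used electrode holders by its end tab from between the amplifier cases, stand it in the middle of the green mat with nothing spilt, and let go. Then take it by a side ear, tip all five holders over the blue rinse tub so that they slide in together, and stand the empty tray upright in the middle of the mat again. Leave the other things on the desk where they are.

Things in the scene. Friction and masses are not known exactly. Their poses are not given: they have to be found in the camera images.
- tray: Loose yellow tray, 150 mm long (x), 100 wide (y), 0.18 kg, holding the five holders. Origin: centre of its underside, z up. Walls 5 mm thick, 50 mm high at both sides and the -x end; the +x end is the open spout: the 5 mm floor climbs as a ramp from x = 40 mm to the lip at x = 75 mm. A black tab and two black ears stand upright on the walls, tops 92 mm above the underside.
- tray_tab (a point): Point to grip on the tray's black carrying tab, 18 mm below its top, at tray (-69, 0, 74) mm. The tab stands on the end wall: 12 mm thick along x, 44 mm wide along y, 42 mm clear above the rim. Axes as the tray's.
- tray_ear_l (a point): Point to grip on the black ear on the tray's +y wall, 18 mm below its top, at tray (-5, 47.5, 74) mm. The ear is 6 mm thick along y, 50 mm long along x, 42 mm clear above the rim. Axes as the tray's.
- tray_ear_r (a point): The same on the -y wall, at tray (-5, -47.5, 74) mm.
- tray_lip (a point): Middle of the spout's lip, over which the holders slide, at tray (75, 0, 21) mm.
- amp_bay: Fixed bay where the tray starts, spout to the bay's +x: 4 mm dark base plate (180 x 210 mm), a black amplifier case on its +y side and a white one on its -y side, each 160 mm long (x), 44 wide, 95 high, 120 mm apart: no finger room beside the tray's ears. A 44 mm high stop closes the +x end; the -x end is open. Origin: centre of the underside, z up.
- mat: Fixed flat green mat, 200 x 200 mm, 3 mm thick. Origin: centre of its underside.
- tub: Fixed open blue rinse tub, outside 220 mm (x) x 200 mm (y) x 100 mm high, walls and floor 5 mm. Origin: centre of its underside, z up.
- holder0: Loose plastic electrode holder (grey), a 32 mm disc 16 mm high with a narrower stud, 26 mm high in all, 20 g. Origin: centre of its underside.
- holder1: Loose plastic electrode holder (white), a 32 mm disc 16 mm high with a narrower stud, 26 mm high in all, 20 g. Origin: centre of its underside.
- holder2: Loose plastic electrode holder (grey), a 32 mm disc 16 mm high with a narrower stud, 26 mm high in all, 20 g. Origin: centre of its underside.
- holder3: Loose plastic electrode holder (white), a 32 mm disc 16 mm high with a narrower stud, 26 mm high in all, 20 g. Origin: centre of its underside.
- holder4: Loose plastic electrode holder (grey), a 32 mm disc 16 mm high with a narrower stud, 26 mm high in all, 20 g. Origin: centre of its underside.
- beaker: Loose glass beaker, 66 mm diameter, 75 mm high. Bystander. Origin: centre of underside.
- gel_jar: Loose white gel jar with blue cap, 70 mm diameter, 75 mm high. Bystander. Origin: centre of underside.
- tape_roll: Loose roll of white tape lying flat, 60 mm diameter, 25 mm high. Bystander. Origin: centre of underside.
- usb_hub: Loose silver hub, 32 x 110 x 14 mm. Bystander. Origin: centre of underside.
- power_brick: Loose black power brick, 65 x 110 x 34 mm. Bystander. Origin: centre of underside.
- syringe: Loose clear syringe with green gel, lying, 132 mm long, 34 mm wide at its flange. Bystander. Origin: on the table near the middle of its barrel.

How it is judged:
By the outcome, as a careful person would: the job done as asked, in the order asked, and still so for the second after the job is handed in, with the robot touching nothing.
It also fails if it takes over 67 s, if anything falls off the work surface, if the arm or the gripper's body presses on something with over 40 N, if the wrist force passes 120 N, or if a joint passes its speed limit or range.

## Robot

A 6-joint arm with a two-finger parallel gripper is mounted at the origin on the work surface. World frame = base frame: x ahead of the robot, y to its left, z up, the work surface at z = 0. Lengths are in m, angles in rad, forces in N, time in s.
With the tool pointing down it reaches from about 0.325 to 0.775 m from the base axis. Payload 5.5 kg.
Tool frame: the origin (TCP) lies at the very end of the fingers, on their centre line; the grasp point (between the pads) lies robot.pinch_z behind it (robot.pinch_z is the distance from the TCP to the grasp point, in m); z points along the fingers, y is the line along which they close (so a half turn about z gives the same grasp; the last joint's range is limited). The gripper opens to 85 mm and grips with 20 to 120 N. Pads are 22 mm wide; open, the fingers measure 114 mm over their backs; the gripper's body (76 mm by 85 mm) begins 54 mm behind the grasp point. The pads swing forward as they close: fully open they stand 13 mm farther back than shut.
Start: joints at [-1.394, 0.091, 1.231, -0, 1.82, -0.057], TCP at [0.139, -0.584, 0.231] pointing down, gripper open.
Joint ranges: [-2.87, 2.87], [-0.86, 2.18], [0.17, 2.46], [-1.51, 4.65], [0.06, 2.69], [-2.65, 2.65]. Speed limits (rad/s): [2.57, 2.57, 3.01, 3.14, 3.14, 3.14].

## Interface

Orientations are given as a unit quaternion [w, x, y, z].
In Python, from rig import robot gives the robot as it stands. The module is installed in compiled form; this text tells all that it offers.
- The arm moves only by the tool arm_command, never from a script. Its argument "motion" is a list of rows, each an object with "gripper": the closure, from -1 (fully open) to 1 (shut); "translation": the shift along the tool's x, y, z normalised to -1 to 1, where 1 is 0.25 m, a list of three; "angular": the turn, a rotation vector about the tool's x, y, z normalised to -1 to 1, where 1 is 45 degrees, a list of three. A call has exactly 10 rows; each row is the pose to reach, as a shift and turn from the pose commanded when the call began, along the tool's axes at that moment; what a row does not reach only later rows make up. A row lasts 1/12 s, in which the tool goes at most 41.7 mm and 7.16 degrees, less where a joint would pass 70% of its speed; a pose out of reach is approached as far as the arm can. A call with a number of a shift or a turn outside -1 to 1 is refused whole. A call with a gripper value outside its range is refused whole. The fingers move at their own pace and stop on an object; the grip force is fixed at half the most. Time passes only in rows, so rows that repeat a pose let the fingers close, or fill a call up. It gives the time, the measured TCP pose, the force, the opening and the grip force at its end, in the units of the state.
- robot.observe(): the state, without advancing time (a new reading comes with each control period).
- robot.get_image(name): name is "scene" or "top"; returns a dict with "image" (400x640x3 uint8, red, green, blue), "fx", "fy", "cx", "cy" (pixels), "eye" and "rotation" of the camera in the world. Camera axes: x right, y up, looking along -z (the intrinsics and any distortion apply to the point x, -y, -z); pixel columns grow to the right and rows downward; lengths in m; the calibration is good to about 2 mm. A picture is of the moment at which its call begins. There is no depth.
- robot.sign_off(): hands the job in; it is judged then, once.
The state is a dict: "time": time; "joint_positions": joint angles; "joint_velocities": joint speeds; "tau": joint torques, N m; "tcp_pos": TCP position; "ee_rot": TCP orientation; "contact_force": force on the tool from outside, world axes, zero at the start; "wrist_torque": the same for the moment, N m; "finger_gap": opening from 0.0 (shut) to 1.0 (fully open); "grasp_force": force on a finger pad.
Only numpy, scipy, OpenCV 4.12 (cv2) and the standard library are available. Lean on these libraries where they do the work, as an engineer would, in place of code of your own. Each camera call takes 0.05 s, during which the arm holds its last target. There are 200 camera calls.

## Working session

There is one attempt and no reset: what is moved stays moved. The work goes in short steps, Python scripts to look and compute and a tool call to move; the robot and the scene stay as the last step left them, time stands still between calls to the robot, and variables do not carry over. Pictures are saved under pics/ and viewed, at most 10 in all, crops included, and the job is handed in when it is done.

Besides the shell and the picture viewer there is one more tool, called after "Emit:" as name(argument=value, ...), one argument or row to a line, values as JSON. arm_command: Moves the arm, as the interface text tells. Scaled input: -1 to 1 covers 0.25 m each way for a shift and 45 degrees each way for a turn. Its arguments: {"type":"object","properties":{"motion":{"type":"array","items":{"type":"object","properties":{"gripper":{"type":"number"},"translation":{"type":"array","items":{"type":"number"}},"angular":{"type":"array","items":{"type":"number"}}}}}},"required":["motion"]}

```bash
mkdir -p pics; python3 - <<'E'
from rig import robot
import cv2
s=robot.observe();print(s['time'],s['tcp_pos'],s['ee_rot'],robot.pinch_z,s['finger_gap'])
for n in("scene","top"):
    d=robot.get_image(n);cv2.imwrite(f'pics/{n}0.png',d['image'][...,::-1]);print(n,{k:d[k] for k in d if k!='image'})
E
```

```text
0.0 [ 0.13896195 -0.58339144  0.23012801] [-9.83473779e-04  9.93172497e-01  1.16650851e-01 -5.28501255e-05] 0.0187 1.004144044938239
scene {'fx': 477.3273873396797, 'fy': 477.3273873396797, 'cx': 321.204128455788, 'cy': 196.29644158776742, 'eye': array([1.45059325, 0.5142487 , 0.77242986]), 'rotation': array([0.4467562 , 0.23861334, 0.40444287, 0.76151069])}
top {'fx': 503.40459235770254, 'fy': 503.40459235770254, 'cx': 317.09845445314846, 'cy': 199.712435263452, 'eye': array([ 0.40436503, -0.00163807,  1.26252637]), 'rotation': array([-0.69865867, -0.03789033,  0.03840396,  0.71341819])}
```

View pics/top0.png

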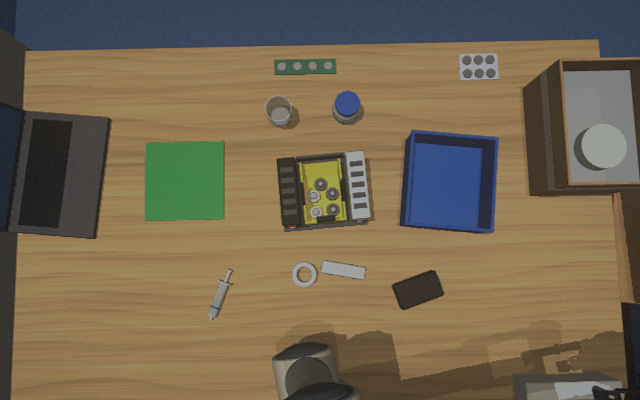

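View pics/scene0.png

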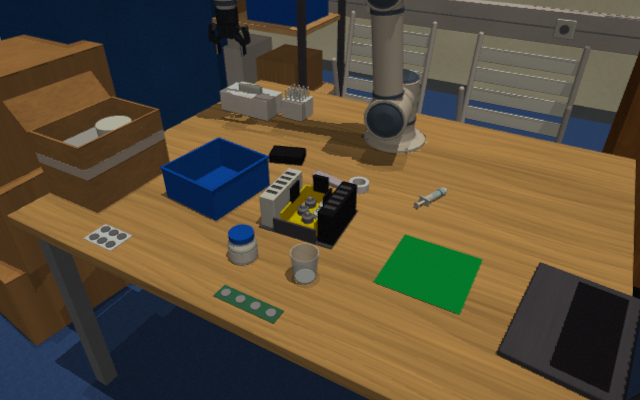

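Top view: tray in bay (~325,190) with black case left (+y), spout up (+x); mat at (185,181), tub at (450,181). The scene view shows the black tab at about (321,182) on the robot side. Now I'll zoom in and measure.

```bash
cat > h.py <<'E'
from rig import robot
import cv2, numpy as np
from scipy.spatial.transform import Rotation as R
def q2R(q): return R.from_quat([q[1],q[2],q[3],q[0]])
def ray(d,u,v):
    p=np.array([(u-d['cx'])/d['fx'],-(v-d['cy'])/d['fy'],-1.0])
    return q2R(d['rotation']).apply(p)
def onz(d,u,v,z):
    r=ray(d,u,v); e=d['eye']; return e+r*(z-e[2])/r[2]
def proj(d,P):
    p=q2R(d['rotation']).inv().apply(np.asarray(P)-d['eye'])
    return d['cx']-d['fx']*p[0]/p[2], d['cy']+d['fy']*p[1]/p[2]
def hsv(d): return cv2.cvtColor(d['image'],cv2.COLOR_RGB2HSV)
def big(m):
    m=m.astype(np.uint8)*255
    c,_=cv2.findContours(m,cv2.RETR_EXTERNAL,cv2.CHAIN_APPROX_NONE)
    return max(c,key=cv2.contourArea)
def rect_on(d,c,z):
    P=np.array([onz(d,*p[0],z)[:2] for p in c],np.float32)*1000
    return cv2.minAreaRect(P)
E
python3 - <<'E'
from h import *
d=robot.get_image("top");H=hsv(d);h,s,v=H[...,0],H[...,1],H[...,2]
print('mat',rect_on(d,big((h>45)&(h<75)&(s>150)&(v>60)),.003))
c=big((h>105)&(h<125)&(s>150)&(v>50)&(np.indices(h.shape)[0]>120)&(np.indices(h.shape)[1]>390)&(np.indices(h.shape)[1]<505));print('tub',rect_on(d,c,.1))
for p in [(412,131),(498,138),(494,232),(401,227)]: print('tubcorner',onz(d,*p,.1))
img=d['image'][...,::-1]
a=cv2.resize(img[145:240,270:380],None,fx=7,fy=6,interpolation=cv2.INTER_CUBIC)[:,:]
a=cv2.resize(img[145:240,270:380],None,fx=6,fy=6,interpolation=cv2.INTER_CUBIC)
cv2.imwrite('pics/ctop.png',a)
d=robot.get_image("scene")
cv2.imwrite('pics/cscene.png',cv2.resize(d['image'][160:250,250:370,::-1],None,fx=6,fy=6,interpolation=cv2.INTER_CUBIC))
E
```

```text
Traceback (most recent call last):
  File "h.py", line 17, in big
    return max(c,key=cv2.contourArea)
ValueError: max() iterable argument is empty
```

```bash
python3 - <<'E'
from h import *
d=robot.get_image("top");H=hsv(d);h,s,v=H[...,0],H[...,1],H[...,2]
print(d['image'].dtype,H[181,185],H[181,450],H[131,450],H[195,312],H[170,322])
I=np.indices(h.shape)
print('mat',rect_on(d,big((h>45)&(h<90)&(s>120)&(I[0]>120)&(I[0]<240)&(I[1]<240)&(I[1]>120)),.003))
c=big((h>100)&(h<130)&(s>120)&(I[0]>120)&(I[0]<240)&(I[1]>390)&(I[1]<505));print('tub',rect_on(d,c,.1))
for p in [(412,131),(498,138),(494,232),(401,227)]: print('tubcorner',onz(d,*p,.1))
img=d['image'][...,::-1]
a=cv2.resize(img[145:240,270:380],None,fx=6,fy=6,interpolation=cv2.INTER_CUBIC)
cv2.imwrite('pics/ctop.png',cv2.convertScaleAbs(a,alpha=1.6,beta=20))
d=robot.get_image("scene")
cv2.imwrite('pics/cscene.png',cv2.convertScaleAbs(cv2.resize(d['image'][160:250,250:370,::-1],None,fx=6,fy=6,interpolation=cv2.INTER_CUBIC),alpha=1.6,beta=20))
E
```

```text
uint8 [ 64 125 131] [110 165 133] [ 17 116 156] [ 19  14 149] [ 28 159 159]
mat ((596.9302368164062, 330.717041015625), (196.31146240234375, 196.09661865234375), 0.03580813482403755)
tub ((569.09765625, -317.1970520019531), (204.60105895996094, 223.4104766845703), 83.6393051147461)
tubcorner [ 0.68855647 -0.23089084  0.1       ]
tubcorner [ 0.66749892 -0.43256289  0.1       ]
tubcorner [ 0.4469042  -0.41017131  0.1       ]
tubcorner [ 0.46291292 -0.19617666  0.1       ]
```

View pics/ctop.png

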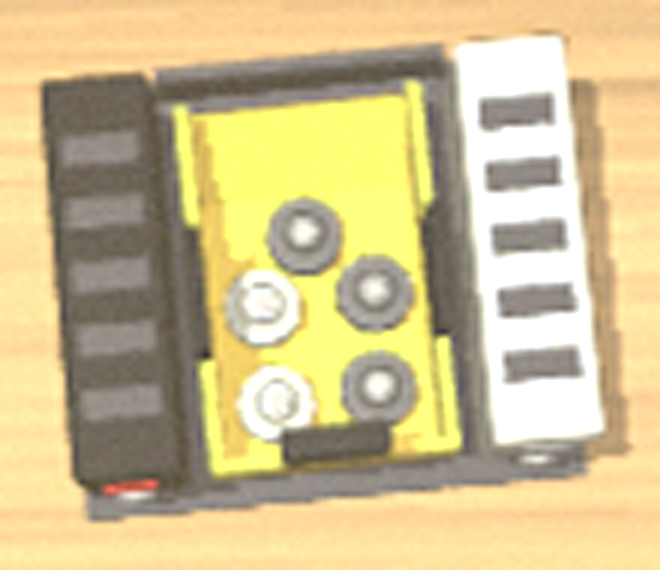

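View pics/cscene.png

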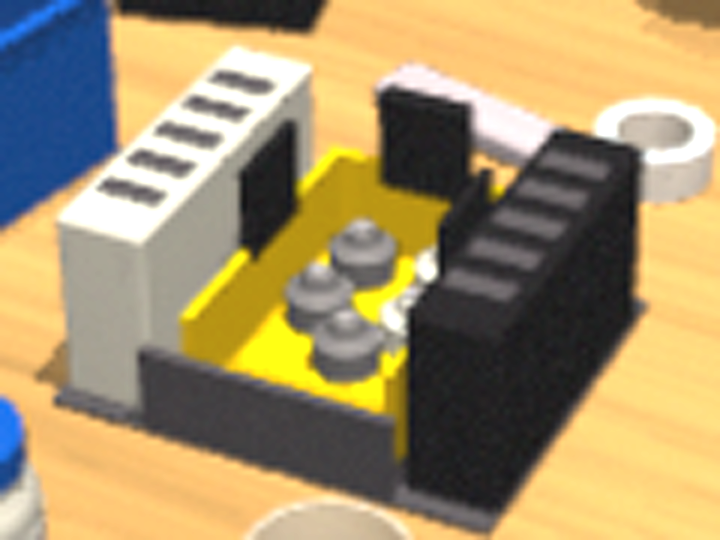

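Top crop: tab top centre at about (337,443) in the crop, rim corners at (212,475), (462,450), (418,82) and (175,105). Scene crop: inner top edge of the tab runs (382,90)-(470,103). All five holders are in the tray.

```bash
python3 - <<'E'
from h import *
d=robot.get_image("top");e=robot.get_image("scene")
t=lambda x,y:(270+(x-2.5)/6,145+(y-2.5)/6)
q=lambda x,y:(250+(x-2.5)/6,160+(y-2.5)/6)
for p in [(337,443),(283,432),(390,425)]: print('tabtop',onz(d,*t(*p),.096).round(4))
for p in [(382,90),(470,103)]: print('tab inner top, scene',onz(e,*q(*p),.096).round(4))
for p in [(212,475),(462,450),(418,82),(175,105)]: print('rim',onz(d,*t(*p),.054).round(4))
for p in [(45,85),(148,75),(456,47),(563,38),(603,435),(492,445),(182,482),(80,487)]: print('case',onz(d,*t(*p),.099).round(4))
for p in [(238,48),(312,68),(555,130),(638,150)]: print('case far tops scene',onz(e,*q(*p),.099).round(4))
h=hsv(e);m=(h[...,0]>45)&(h[...,0]<90)&(h[...,1]>120);I=np.indices(m.shape);m&=(I[1]>370)&(I[0]>220)&(I[0]<315)
print('mat scene',rect_on(e,big(m),.003))
# bystander radii
for n,p in dict(tape=(304,274),hubL=(322,266),hubR=(366,273),brick=(418,290),syr=(221,294),beaker=(279,110)).items(): print(n,onz(d,*p,.02).round(3))
s=robot.observe();print(s['tcp_pos'],q2R(s['ee_rot']).as_matrix().round(4))
E
```

```text
tabtop [ 0.4867 -0.023   0.096 ]
tabtop [ 0.4914 -0.0022  0.096 ]
tabtop [ 0.4932 -0.0437  0.096 ]
tab inner top, scene [ 0.4919 -0.0434  0.096 ]
tab inner top, scene [ 0.4822 -0.0033  0.096 ]
rim [0.4779 0.0266 0.054 ]
rim [ 0.4858 -0.0738  0.054 ]
rim [ 0.6358 -0.06    0.054 ]
rim [0.6284 0.0388 0.054 ]
case [0.629 0.088 0.099]
case [0.6322 0.0477 0.099 ]
case [ 0.6408 -0.073   0.099 ]
case [ 0.6435 -0.115   0.099 ]
case [ 0.4874 -0.1257  0.099 ]
case [ 0.4844 -0.0827  0.099 ]
case [0.4727 0.0371 0.099 ]
case [0.4716 0.0765 0.099 ]
case far tops scene [ 0.4964 -0.1175  0.099 ]
case far tops scene [ 0.4951 -0.0784  0.099 ]
case far tops scene [0.4881 0.0425 0.099 ]
case far tops scene [0.4849 0.0816 0.099 ]
mat scene ((599.1483764648438, 331.61602783203125), (198.852783203125, 200.33547973632812), 89.97232055664062)
tape [0.357 0.032 0.02 ]
hubL [ 0.376 -0.013  0.02 ]
hubR [ 0.356 -0.12   0.02 ]
brick [ 0.313 -0.245  0.02 ]
syr [0.313 0.235 0.02 ]
beaker [0.769 0.088 0.02 ]
[ 0.13899659 -0.58362426  0.23098622] [[ 9.728e-01  2.317e-01 -1.000e-04]
 [ 2.317e-01 -9.728e-01  5.000e-04]
 [ 0.000e+00 -5.000e-04 -1.000e+00]]
```

```bash
cat >> h.py <<'E'
def down(yaw_deg, tilt=None):
    """tool down, tool y at given world yaw"""
    y=np.radians(yaw_deg); ty=np.array([np.cos(y),np.sin(y),0]); tz=np.array([0,0,-1.])
    return R.from_matrix(np.column_stack([np.cross(ty,tz),ty,tz]))
def calls(wps,start=None):
    """chain of (pos,R): normalised shift/turn of each call"""
    if start is None:
        s=robot.observe(); start=(np.array(s['tcp_pos']),q2R(s['ee_rot']))
    for p,r in wps:
        p=np.array(p); t=start[1].inv().apply(p-start[0])/.25
        a=(start[1].inv()*r).as_rotvec(degrees=True)/45
        print('T',t.round(3),'A',a.round(3)); start=(p,r)
E
python3 - <<'E'
from h import *
calls([((.27,-.41,.21),down(-50)),((.40,-.21,.20),down(-22)),((.488,-.023,.18),down(4.8)),((.488,-.023,.0593),down(4.8))])
E
```

```text
T [ 0.671 -0.554  0.084] A [-0.001 -0.    -0.591]
T [ 0.913 -0.279  0.04 ] A [ 0.     0.    -0.622]
T [0.825 0.046 0.08 ] A [ 0.     0.    -0.596]
T [0.    0.    0.483] A [0. 0. 0.]
```

Emit:
arm_command(
  motion=[
    {"gripper": -1,"translation": [0.05,-0.04,0.006],"angular": [0,0,-0.04]},
    {"gripper": -1,"translation": [0.12,-0.1,0.015],"angular": [0,0,-0.1]},
    {"gripper": -1,"translation": [0.19,-0.155,0.024],"angular": [0,0,-0.17]},
    {"gripper": -1,"translation": [0.26,-0.215,0.03],"angular": [0,0,-0.23]},
    {"gripper": -1,"translation": [0.33,-0.27,0.04],"angular": [0,0,-0.29]},
    {"gripper": -1,"translation": [0.4,-0.33,0.05],"angular": [0,0,-0.35]},
    {"gripper": -1,"translation": [0.47,-0.385,0.06],"angular": [0,0,-0.41]},
    {"gripper": -1,"translation": [0.54,-0.445,0.07],"angular": [0,0,-0.47]},
    {"gripper": -1,"translation": [0.61,-0.5,0.077],"angular": [0,0,-0.53]},
    {"gripper": -1,"translation": [0.67,-0.554,0.084],"angular": [0,0,-0.59]},
  ],
)

```text
time: 1.18
tcp_pos: [0.2706, -0.4091, 0.2102]
ee_rot: [0.0, 0.939, 0.343, 0.0]
contact_force: [0.5, 0.0, -0.4]
finger_gap: 1.0
grasp_force: 0.0
```

Emit:
arm_command(
  motion=[
    {"gripper": -1,"translation": [0.09,-0.028,0.004],"angular": [0,0,-0.06]},
    {"gripper": -1,"translation": [0.18,-0.056,0.008],"angular": [0,0,-0.12]},
    {"gripper": -1,"translation": [0.27,-0.084,0.012],"angular": [0,0,-0.18]},
    {"gripper": -1,"translation": [0.36,-0.112,0.016],"angular": [0,0,-0.25]},
    {"gripper": -1,"translation": [0.45,-0.14,0.02],"angular": [0,0,-0.31]},
    {"gripper": -1,"translation": [0.54,-0.168,0.024],"angular": [0,0,-0.37]},
    {"gripper": -1,"translation": [0.63,-0.196,0.028],"angular": [0,0,-0.43]},
    {"gripper": -1,"translation": [0.73,-0.224,0.032],"angular": [0,0,-0.5]},
    {"gripper": -1,"translation": [0.82,-0.252,0.036],"angular": [0,0,-0.56]},
    {"gripper": -1,"translation": [0.913,-0.279,0.04],"angular": [0,0,-0.622]},
  ],
)

```text
time: 2.02
tcp_pos: [0.4005, -0.2091, 0.2004]
ee_rot: [0.0, 0.829, 0.56, 0.0]
contact_force: [0.7, 0.2, -0.3]
finger_gap: 0.999
grasp_force: 0.0
```

Emit:
arm_command(
  motion=[
    {"gripper": -1,"translation": [0.1,0.005,0.01],"angular": [0,0,-0.07]},
    {"gripper": -1,"translation": [0.2,0.01,0.02],"angular": [0,0,-0.14]},
    {"gripper": -1,"translation": [0.3,0.015,0.03],"angular": [0,0,-0.22]},
    {"gripper": -1,"translation": [0.4,0.02,0.04],"angular": [0,0,-0.3]},
    {"gripper": -1,"translation": [0.5,0.027,0.05],"angular": [0,0,-0.37]},
    {"gripper": -1,"translation": [0.6,0.033,0.06],"angular": [0,0,-0.44]},
    {"gripper": -1,"translation": [0.69,0.038,0.068],"angular": [0,0,-0.5]},
    {"gripper": -1,"translation": [0.76,0.042,0.074],"angular": [0,0,-0.55]},
    {"gripper": -1,"translation": [0.81,0.045,0.078],"angular": [0,0,-0.58]},
    {"gripper": -1,"translation": [0.825,0.046,0.08],"angular": [0,0,-0.596]},
  ],
)

```text
time: 2.85
tcp_pos: [0.4886, -0.0218, 0.18]
ee_rot: [-0.0, 0.676, 0.737, 0.0]
contact_force: [-0.3, -0.1, -0.2]
finger_gap: 0.999
grasp_force: 0.0
```

```bash
python3 - <<'E'
from h import *
s=robot.observe();print(s['time'],s['tcp_pos'],s['joint_positions'],s['contact_force'])
calls([((.4875,-.023,.0593),down(4.8))])
calls([((.4875,-.023,.19),down(4.8)),((.5,.04,.19),down(40)),((.53,.12,.195),down(76)),((.58,.22,.19),down(113)),((.658,.297,.18),down(150)),((.658,.297,.066),down(150))],((.4875,-.023,.0593),down(4.8)))
E
```

```text
2.85 [ 0.48858709 -0.02182518  0.1800162 ] [-1.14498255e-01 -2.13240126e-01  1.61338329e+00  4.10864946e-04
  1.74177083e+00 -2.00245394e-01] [-0.27084168 -0.10495947 -0.2082692 ]
T [-0.005 -0.005  0.483] A [-0.    -0.001  0.003]
T [ 0.     0.    -0.523] A [0. 0. 0.]
T [0.247 0.071 0.   ] A [ 0.     0.    -0.782]
T [ 0.168  0.298 -0.02 ] A [ 0.   0.  -0.8]
T [-0.097  0.437  0.02 ] A [ 0.     0.    -0.822]
T [-0.408  0.162  0.04 ] A [ 0.     0.    -0.822]
T [0.    0.    0.456] A [0. 0. 0.]
```

Emit:
arm_command(
  motion=[
    {"gripper": -1,"translation": [0,0,0.04],"angular": [0,0,0]},
    {"gripper": -1,"translation": [0,0,0.1],"angular": [0,0,0]},
    {"gripper": -1,"translation": [-0.005,-0.005,0.16],"angular": [0,0,0]},
    {"gripper": -1,"translation": [-0.005,-0.005,0.22],"angular": [0,0,0]},
    {"gripper": -1,"translation": [-0.005,-0.005,0.28],"angular": [0,0,0]},
    {"gripper": -1,"translation": [-0.005,-0.005,0.34],"angular": [0,0,0]},
    {"gripper": -1,"translation": [-0.005,-0.005,0.4],"angular": [0,0,0]},
    {"gripper": -1,"translation": [-0.005,-0.005,0.45],"angular": [0,0,0]},
    {"gripper": -1,"translation": [-0.005,-0.005,0.475],"angular": [0,0,0]},
    {"gripper": -1,"translation": [-0.005,-0.005,0.482],"angular": [0,0,0]},
  ],
)

```text
time: 3.68
tcp_pos: [0.486, -0.0252, 0.058]
ee_rot: [-0.001, 0.678, 0.735, -0.001]
contact_force: [-0.2, 0.2, 0.4]
finger_gap: 1.001
grasp_force: 0.0
```

Emit:
arm_command(
  motion=[
    {"gripper": 1,"translation": [0,0,0],"angular": [0,0,0]},
    {"gripper": 1,"translation": [0,0,0],"angular": [0,0,0]},
    {"gripper": 1,"translation": [0,0,0],"angular": [0,0,0]},
    {"gripper": 1,"translation": [0,0,0],"angular": [0,0,0]},
    {"gripper": 1,"translation": [0,0,0],"angular": [0,0,0]},
    {"gripper": 1,"translation": [0,0,0],"angular": [0,0,0]},
    {"gripper": 1,"translation": [0,0,0],"angular": [0,0,0]},
    {"gripper": 1,"translation": [0,0,0],"angular": [0,0,0]},
    {"gripper": 1,"translation": [0,0,0],"angular": [0,0,0]},
    {"gripper": 1,"translation": [0,0,0],"angular": [0,0,0]},
  ],
)

```text
time: 4.52
tcp_pos: [0.4876, -0.0247, 0.0604]
ee_rot: [0.001, 0.677, 0.736, 0.0]
contact_force: [2.0, 1.4, 3.4]
finger_gap: 0.134
grasp_force: 59.8
```

Emit:
arm_command(
  motion=[
    {"gripper": 1,"translation": [0,0,-0.01],"angular": [0,0,0]},
    {"gripper": 1,"translation": [0,0,-0.03],"angular": [0,0,0]},
    {"gripper": 1,"translation": [0,0,-0.06],"angular": [0,0,0]},
    {"gripper": 1,"translation": [0,0,-0.1],"angular": [0,0,0]},
    {"gripper": 1,"translation": [0,0,-0.14],"angular": [0,0,0]},
    {"gripper": 1,"translation": [0,0,-0.18],"angular": [0,0,0]},
    {"gripper": 1,"translation": [0,0,-0.22],"angular": [0,0,0]},
    {"gripper": 1,"translation": [0,0,-0.26],"angular": [0,0,0]},
    {"gripper": 1,"translation": [0,0,-0.28],"angular": [0,0,0]},
    {"gripper": 1,"translation": [0,0,-0.29],"angular": [0,0,0]},
  ],
)

```text
time: 5.35
tcp_pos: [0.4876, -0.0247, 0.1339]
ee_rot: [0.001, 0.677, 0.736, 0.001]
contact_force: [-0.3, -0.3, -2.6]
finger_gap: 0.133
grasp_force: 58.8
```

```bash
python3 - <<'E'
from h import *
s=robot.observe();print(s['time'],s['tcp_pos'],s['contact_force'],s['wrist_torque'],s['finger_gap'])
d=robot.get_image("top");e=robot.get_image("scene")
cv2.imwrite('pics/l.png',np.hstack([cv2.convertScaleAbs(cv2.resize(x['image'][a:a+100,b:b+130,::-1],None,fx=3,fy=4),alpha=1.6,beta=20) for x,a,b in((d,140,265),(e,140,250))]))
E
```

```text
5.35 [ 0.48762514 -0.0247445   0.13389683] [-0.32874062 -0.2538831  -2.55754915] [-0.04617792  0.14115819 -0.00933598] 0.13344527044220167
```

View pics/l.png

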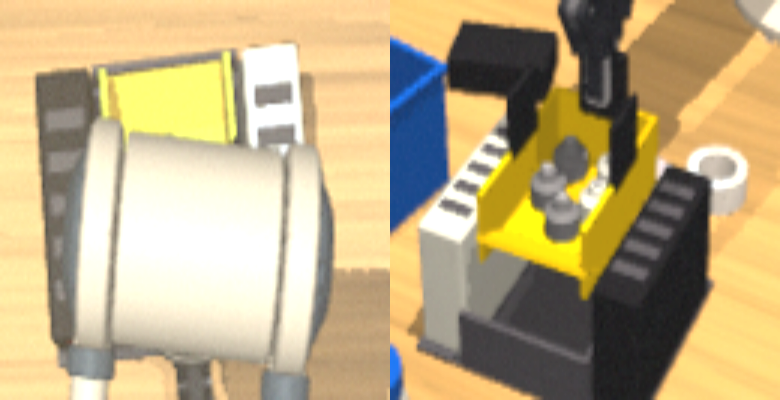

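The tray is lifted, close to level, with the holders aboard (scene crop, tray around x 480-660, y 90-290). I'll raise it further and carry it, turning as it goes.

Emit:
arm_command(
  motion=[
    {"gripper": 1,"translation": [0,0,-0.02],"angular": [0,0,0]},
    {"gripper": 1,"translation": [0,0,-0.05],"angular": [0,0,0]},
    {"gripper": 1,"translation": [0,0,-0.09],"angular": [0,0,0]},
    {"gripper": 1,"translation": [0,0,-0.13],"angular": [0,0,0]},
    {"gripper": 1,"translation": [0,0,-0.17],"angular": [0,0,0]},
    {"gripper": 1,"translation": [0,0,-0.21],"angular": [0,0,0]},
    {"gripper": 1,"translation": [0,0,-0.24],"angular": [0,0,0]},
    {"gripper": 1,"translation": [0,0,-0.26],"angular": [0,0,0]},
    {"gripper": 1,"translation": [0,0,-0.27],"angular": [0,0,0]},
    {"gripper": 1,"translation": [0,0,-0.27],"angular": [0,0,0]},
  ],
)

```text
time: 6.28
tcp_pos: [0.4873, -0.0247, 0.2004]
ee_rot: [0.0, 0.677, 0.736, 0.0]
contact_force: [-0.4, 0.9, -2.6]
finger_gap: 0.132
grasp_force: 58.8
```

Emit:
arm_command(
  motion=[
    {"gripper": 1,"translation": [0.005,0.001,0],"angular": [0,0,-0.02]},
    {"gripper": 1,"translation": [0.018,0.005,0],"angular": [0,0,-0.06]},
    {"gripper": 1,"translation": [0.037,0.01,0],"angular": [0,0,-0.12]},
    {"gripper": 1,"translation": [0.063,0.018,0],"angular": [0,0,-0.2]},
    {"gripper": 1,"translation": [0.093,0.027,0],"angular": [0,0,-0.29]},
    {"gripper": 1,"translation": [0.123,0.036,0],"angular": [0,0,-0.38]},
    {"gripper": 1,"translation": [0.154,0.045,0],"angular": [0,0,-0.48]},
    {"gripper": 1,"translation": [0.185,0.054,0],"angular": [0,0,-0.58]},
    {"gripper": 1,"translation": [0.216,0.063,0],"angular": [0,0,-0.68]},
    {"gripper": 1,"translation": [0.247,0.071,0],"angular": [0,0,-0.78]},
  ],
)

```text
time: 7.12
tcp_pos: [0.4995, 0.039, 0.199]
ee_rot: [-0.001, 0.421, 0.907, -0.0]
contact_force: [-0.0, -0.1, -2.3]
finger_gap: 0.129
grasp_force: 58.8
```

Emit:
arm_command(
  motion=[
    {"gripper": 1,"translation": [0.017,0.03,-0.002],"angular": [0,0,-0.08]},
    {"gripper": 1,"translation": [0.034,0.06,-0.004],"angular": [0,0,-0.16]},
    {"gripper": 1,"translation": [0.05,0.09,-0.006],"angular": [0,0,-0.24]},
    {"gripper": 1,"translation": [0.067,0.12,-0.008],"angular": [0,0,-0.32]},
    {"gripper": 1,"translation": [0.084,0.15,-0.01],"angular": [0,0,-0.4]},
    {"gripper": 1,"translation": [0.1,0.18,-0.012],"angular": [0,0,-0.48]},
    {"gripper": 1,"translation": [0.118,0.21,-0.014],"angular": [0,0,-0.56]},
    {"gripper": 1,"translation": [0.134,0.24,-0.016],"angular": [0,0,-0.64]},
    {"gripper": 1,"translation": [0.15,0.27,-0.018],"angular": [0,0,-0.72]},
    {"gripper": 1,"translation": [0.168,0.3,-0.02],"angular": [0,0,-0.8]},
  ],
)

```text
time: 7.95
tcp_pos: [0.5302, 0.1193, 0.204]
ee_rot: [-0.001, 0.121, 0.993, -0.0]
contact_force: [0.7, -0.6, -3.0]
finger_gap: 0.134
grasp_force: 58.8
```

```bash
python3 - <<'E'
from h import *
s=robot.observe();print(s['time'],s['tcp_pos'],s['joint_positions'],s['contact_force'],s['wrist_torque'])
calls([((.58,.22,.195),down(113)),((.658,.297,.185),down(150)),((.658,.297,.065),down(150))])
E
```

```text
7.95 [0.53020743 0.11926558 0.20395509] [ 1.58698395e-01 -6.39553202e-02  1.43540779e+00 -7.02326625e-05
  1.77138012e+00 -1.17019862e+00] [ 0.73716384 -0.62679006 -2.95583294] [-0.12386458  0.05080657  0.05598168]
T [-0.097  0.439  0.035] A [-0.    -0.002 -0.819]
T [-0.408  0.162  0.04 ] A [ 0.     0.    -0.822]
T [0.   0.   0.48] A [0. 0. 0.]
```

Emit:
arm_command(
  motion=[
    {"gripper": 1,"translation": [-0.01,0.044,0.003],"angular": [0,0,-0.08]},
    {"gripper": 1,"translation": [-0.02,0.088,0.007],"angular": [0,0,-0.16]},
    {"gripper": 1,"translation": [-0.03,0.132,0.01],"angular": [0,0,-0.25]},
    {"gripper": 1,"translation": [-0.04,0.176,0.014],"angular": [0,0,-0.33]},
    {"gripper": 1,"translation": [-0.05,0.22,0.017],"angular": [0,0,-0.41]},
    {"gripper": 1,"translation": [-0.06,0.264,0.02],"angular": [0,0,-0.49]},
    {"gripper": 1,"translation": [-0.07,0.308,0.024],"angular": [0,0,-0.57]},
    {"gripper": 1,"translation": [-0.08,0.352,0.028],"angular": [0,0,-0.66]},
    {"gripper": 1,"translation": [-0.09,0.396,0.032],"angular": [0,0,-0.74]},
    {"gripper": 1,"translation": [-0.097,0.439,0.035],"angular": [0,0,-0.82]},
  ],
)

```text
time: 8.78
tcp_pos: [0.5807, 0.2199, 0.1949]
ee_rot: [-0.001, -0.2, 0.98, -0.0]
contact_force: [0.7, 0.6, -2.8]
finger_gap: 0.13
grasp_force: 58.8
```

Emit:
arm_command(
  motion=[
    {"gripper": 1,"translation": [-0.045,0.018,0.004],"angular": [0,0,-0.09]},
    {"gripper": 1,"translation": [-0.09,0.036,0.008],"angular": [0,0,-0.18]},
    {"gripper": 1,"translation": [-0.14,0.056,0.013],"angular": [0,0,-0.28]},
    {"gripper": 1,"translation": [-0.19,0.075,0.018],"angular": [0,0,-0.38]},
    {"gripper": 1,"translation": [-0.24,0.095,0.023],"angular": [0,0,-0.48]},
    {"gripper": 1,"translation": [-0.29,0.115,0.028],"angular": [0,0,-0.58]},
    {"gripper": 1,"translation": [-0.335,0.133,0.033],"angular": [0,0,-0.67]},
    {"gripper": 1,"translation": [-0.37,0.147,0.037],"angular": [0,0,-0.75]},
    {"gripper": 1,"translation": [-0.395,0.157,0.039],"angular": [0,0,-0.8]},
    {"gripper": 1,"translation": [-0.408,0.162,0.04],"angular": [0,0,-0.822]},
  ],
)

```text
time: 9.62
tcp_pos: [0.6591, 0.2969, 0.1842]
ee_rot: [-0.001, -0.5, 0.866, 0.0]
contact_force: [-0.3, 0.5, -3.4]
finger_gap: 0.133
grasp_force: 58.8
```

Emit:
arm_command(
  motion=[
    {"gripper": 1,"translation": [0,0,0.01],"angular": [0,0,0]},
    {"gripper": 1,"translation": [0,0,0.04],"angular": [0,0,0]},
    {"gripper": 1,"translation": [0,0,0.08],"angular": [0,0,0]},
    {"gripper": 1,"translation": [0,0,0.13],"angular": [0,0,0]},
    {"gripper": 1,"translation": [0,0,0.18],"angular": [0,0,0]},
    {"gripper": 1,"translation": [0,0,0.23],"angular": [0,0,0]},
    {"gripper": 1,"translation": [0,0,0.28],"angular": [0,0,0]},
    {"gripper": 1,"translation": [0,0,0.32],"angular": [0,0,0]},
    {"gripper": 1,"translation": [0,0,0.35],"angular": [0,0,0]},
    {"gripper": 1,"translation": [0,0,0.36],"angular": [0,0,0]},
  ],
)

```text
time: 10.45
tcp_pos: [0.6583, 0.2956, 0.0936]
ee_rot: [-0.001, -0.498, 0.867, 0.0]
contact_force: [0.7, -0.5, -2.8]
finger_gap: 0.13
grasp_force: 58.8
```

```bash
python3 - <<'E'
from h import *
s=robot.observe();print(s['time'],s['tcp_pos'],s['joint_positions'],s['contact_force'],s['wrist_torque'])
d=robot.get_image("top");e=robot.get_image("scene")
cv2.imwrite('pics/m.png',np.hstack([cv2.convertScaleAbs(cv2.resize(x['image'][a:a+110,b:b+130,::-1],None,fx=3,fy=3),alpha=1.6,beta=20) for x,a,b in((d,120,125),(e,200,360))]))
calls([((.658,.297,.060),down(150))])
E
```

```text
10.45 [0.65829583 0.29564067 0.09355088] [ 3.74981741e-01  4.38496870e-01  1.06708794e+00 -1.94695085e-05
  1.63891904e+00 -2.23849042e+00] [ 0.73817607 -0.50096819 -2.8015514 ] [-0.07515929 -0.15721813 -0.03690945]
T [-0.003  0.005  0.141] A [ 0.001 -0.001 -0.006]
```

View pics/m.png

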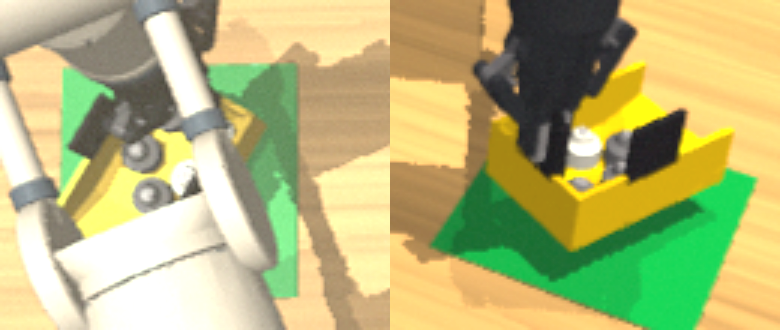

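Both views show the tray hanging above the mat with the holders in. I'll set it down gently.

Emit:
arm_command(
  motion=[
    {"gripper": 1,"translation": [-0.003,0.003,0.02],"angular": [0,0,0]},
    {"gripper": 1,"translation": [-0.003,0.005,0.045],"angular": [0,0,0]},
    {"gripper": 1,"translation": [-0.003,0.005,0.07],"angular": [0,0,0]},
    {"gripper": 1,"translation": [-0.003,0.005,0.09],"angular": [0,0,0]},
    {"gripper": 1,"translation": [-0.003,0.005,0.105],"angular": [0,0,0]},
    {"gripper": 1,"translation": [-0.003,0.005,0.115],"angular": [0,0,0]},
    {"gripper": 1,"translation": [-0.003,0.005,0.123],"angular": [0,0,0]},
    {"gripper": 1,"translation": [-0.003,0.005,0.129],"angular": [0,0,0]},
    {"gripper": 1,"translation": [-0.003,0.005,0.133],"angular": [0,0,0]},
    {"gripper": 1,"translation": [-0.003,0.005,0.134],"angular": [0,0,0]},
  ],
)

```text
time: 11.38
tcp_pos: [0.6584, 0.2972, 0.0625]
ee_rot: [0.0, -0.498, 0.867, -0.0]
contact_force: [-0.5, 0.0, -4.1]
finger_gap: 0.133
grasp_force: 58.8
```

Emit:
arm_command(
  motion=[
    {"gripper": 1,"translation": [0,0,0.004],"angular": [0,0,0]},
    {"gripper": 1,"translation": [0,0,0.008],"angular": [0,0,0]},
    {"gripper": 1,"translation": [0,0,0.01],"angular": [0,0,0]},
    {"gripper": 1,"translation": [0,0,0.012],"angular": [0,0,0]},
    {"gripper": 1,"translation": [0,0,0.012],"angular": [0,0,0]},
    {"gripper": 1,"translation": [0,0,0.012],"angular": [0,0,0]},
    {"gripper": 1,"translation": [0,0,0.012],"angular": [0,0,0]},
    {"gripper": 1,"translation": [0,0,0.012],"angular": [0,0,0]},
    {"gripper": 1,"translation": [0,0,0.012],"angular": [0,0,0]},
    {"gripper": 1,"translation": [0,0,0.012],"angular": [0,0,0]},
  ],
)

```text
time: 12.22
tcp_pos: [0.6583, 0.2972, 0.0595]
ee_rot: [0.0, -0.498, 0.867, -0.0]
contact_force: [-0.3, -0.1, -2.7]
finger_gap: 0.13
grasp_force: 58.8
```

Emit:
arm_command(
  motion=[
    {"gripper": 1,"translation": [0,0,0.002],"angular": [0,0,0]},
    {"gripper": 1,"translation": [0,0,0.004],"angular": [0,0,0]},
    {"gripper": 1,"translation": [0,0,0.006],"angular": [0,0,0]},
    {"gripper": 1,"translation": [0,0,0.008],"angular": [0,0,0]},
    {"gripper": 1,"translation": [0,0,0.008],"angular": [0,0,0]},
    {"gripper": 1,"translation": [0,0,0.008],"angular": [0,0,0]},
    {"gripper": 1,"translation": [0,0,0.008],"angular": [0,0,0]},
    {"gripper": 1,"translation": [0,0,0.008],"angular": [0,0,0]},
    {"gripper": 1,"translation": [0,0,0.008],"angular": [0,0,0]},
    {"gripper": 1,"translation": [0,0,0.008],"angular": [0,0,0]},
  ],
)

```text
time: 13.05
tcp_pos: [0.6585, 0.2973, 0.0595]
ee_rot: [0.001, -0.498, 0.867, -0.0]
contact_force: [-4.1, -1.1, 5.7]
finger_gap: 0.132
grasp_force: 60.1
```

Contact with the mat (net +5.7 N upward). Release and rise straight up.

Emit:
arm_command(
  motion=[
    {"gripper": -1,"translation": [0,0,0],"angular": [0,0,0]},
    {"gripper": -1,"translation": [0,0,0],"angular": [0,0,0]},
    {"gripper": -1,"translation": [0,0,0],"angular": [0,0,0]},
    {"gripper": -1,"translation": [0,0,0],"angular": [0,0,0]},
    {"gripper": -1,"translation": [0,0,0],"angular": [0,0,0]},
    {"gripper": -1,"translation": [0,0,0],"angular": [0,0,0]},
    {"gripper": -1,"translation": [0,0,0],"angular": [0,0,0]},
    {"gripper": -1,"translation": [0,0,0],"angular": [0,0,0]},
    {"gripper": -1,"translation": [0,0,-0.01],"angular": [0,0,0]},
    {"gripper": -1,"translation": [0,0,-0.02],"angular": [0,0,0]},
  ],
)

```text
time: 13.88
tcp_pos: [0.6582, 0.2972, 0.0625]
ee_rot: [-0.0, -0.498, 0.867, 0.0]
contact_force: [0.0, 0.4, -0.3]
finger_gap: 1.004
grasp_force: 0.0
```

Emit:
arm_command(
  motion=[
    {"gripper": -1,"translation": [0,0,-0.04],"angular": [0,0,0]},
    {"gripper": -1,"translation": [0,0,-0.1],"angular": [0,0,0]},
    {"gripper": -1,"translation": [0,0,-0.18],"angular": [0,0,0]},
    {"gripper": -1,"translation": [0,0,-0.26],"angular": [0,0,0]},
    {"gripper": -1,"translation": [0,0,-0.34],"angular": [0,0,0]},
    {"gripper": -1,"translation": [0,0,-0.42],"angular": [0,0,0]},
    {"gripper": -1,"translation": [0,0,-0.49],"angular": [0,0,0]},
    {"gripper": -1,"translation": [0,0,-0.53],"angular": [0,0,0]},
    {"gripper": -1,"translation": [0,0,-0.55],"angular": [0,0,0]},
    {"gripper": -1,"translation": [0,0,-0.55],"angular": [0,0,0]},
  ],
)

```text
time: 14.72
tcp_pos: [0.6587, 0.2974, 0.202]
ee_rot: [0.001, -0.498, 0.867, -0.0]
contact_force: [-1.1, -0.5, -0.3]
finger_gap: 0.998
grasp_force: 0.0
```

```bash
python3 - <<'E'
from h import *
calls([((.50,.16,.2),down(107)),((.579,.288,.17),down(60)),((.579,.288,.06),down(60))])
E
```

```text
T [0.795 0.272 0.006] A [-0.001  0.003  0.95 ]
T [-0.452  0.397  0.12 ] A [0.    0.    1.044]
T [0.   0.   0.44] A [0. 0. 0.]
```

Emit:
arm_command(
  motion=[
    {"gripper": -1,"translation": [0.08,0.027,0],"angular": [0,0,0.1]},
    {"gripper": -1,"translation": [0.16,0.054,0],"angular": [0,0,0.2]},
    {"gripper": -1,"translation": [0.24,0.08,0],"angular": [0,0,0.3]},
    {"gripper": -1,"translation": [0.32,0.11,0],"angular": [0,0,0.4]},
    {"gripper": -1,"translation": [0.4,0.136,0],"angular": [0,0,0.5]},
    {"gripper": -1,"translation": [0.48,0.163,0],"angular": [0,0,0.6]},
    {"gripper": -1,"translation": [0.56,0.19,0],"angular": [0,0,0.7]},
    {"gripper": -1,"translation": [0.64,0.22,0],"angular": [0,0,0.8]},
    {"gripper": -1,"translation": [0.73,0.25,0],"angular": [0,0,0.9]},
    {"gripper": -1,"translation": [0.795,0.272,0],"angular": [0,0,1.0]},
  ],
)

```text
time: 15.55
tcp_pos: [0.4977, 0.1587, 0.1983]
ee_rot: [-0.001, -0.126, 0.992, -0.0]
contact_force: [0.2, 0.8, 0.3]
finger_gap: 1.001
grasp_force: 0.0
```

```bash
python3 - <<'E'
from h import *
s=robot.observe();print(s['time'],s['tcp_pos'],s['joint_positions'])
d=robot.get_image("top");e=robot.get_image("scene")
cv2.imwrite('pics/n.png',np.hstack([cv2.convertScaleAbs(cv2.resize(x['image'][a:a+110,b:b+120,::-1],None,fx=3.3333,fy=4),alpha=1.6,beta=20) for x,a,b in((d,120,125),(e,200,370))]))
calls([((.579,.288,.17),down(60)),((.579,.288,.06),down(60))])
E
```

```text
15.55 [0.49768885 0.15874764 0.19834865] [ 2.43801320e-01 -1.19650744e-01  1.49764193e+00 -2.56364778e-04
  1.76639439e+00 -1.58040214e+00]
T [-0.445  0.42   0.116] A [-0.001 -0.002  0.991]
T [0.   0.   0.44] A [0. 0. 0.]
```

View pics/n.png

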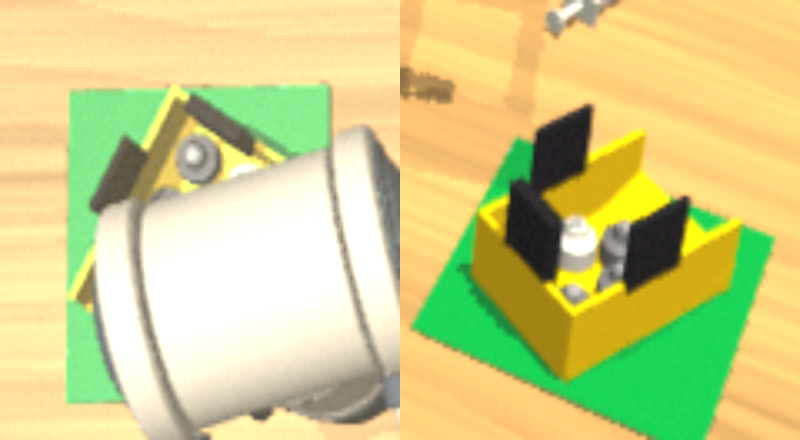

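The tray stands on the mat with the holders aboard. Scene half: rim corners at (570,305), (478,212) and (742,222); ear_l top edge (535,130)-(592,105).

```bash
python3 - <<'E'
from h import *
e=robot.get_image("scene");d=robot.get_image("top")
f=lambda X,Y:(370+(X-400)/3.3333,200+Y/4)
C=np.array([.5987,.3318]);r=np.radians(150);M=np.array([[np.cos(r),-np.sin(r)],[np.sin(r),np.cos(r)]])
for p,z,t in [((570,305),.053,(-75,-50)),((478,212),.053,(-75,50)),((742,222),.053,(75,-50)),((535,130),.095,(-30,50)),((592,105),.095,(20,50)),((628,260),.095,(-30,-50)),((690,200),.095,(20,-50))]:
    print(onz(e,*f(*p),z)[:2].round(4),(C+M@np.array(t)/1000).round(4))
E
```

```text
[0.6822 0.3344] [0.6887 0.3376]
[0.6399 0.2535] [0.6387 0.251 ]
[0.5597 0.4144] [0.5587 0.4126]
[0.6016 0.276 ] [0.5997 0.2735]
[0.5599 0.3024] [0.5564 0.2985]
[0.6769 0.3654] [0.6497 0.3601]
[0.6102 0.3859] [0.6064 0.3851]
```

Emit:
arm_command(
  motion=[
    {"gripper": -1,"translation": [-0.03,0.03,0],"angular": [0,0,0.08]},
    {"gripper": -1,"translation": [-0.08,0.07,0],"angular": [0,0,0.17]},
    {"gripper": -1,"translation": [-0.13,0.12,0.01],"angular": [0,0,0.28]},
    {"gripper": -1,"translation": [-0.19,0.18,0.02],"angular": [0,0,0.4]},
    {"gripper": -1,"translation": [-0.25,0.24,0.04],"angular": [0,0,0.52]},
    {"gripper": -1,"translation": [-0.31,0.29,0.06],"angular": [0,0,0.64]},
    {"gripper": -1,"translation": [-0.36,0.34,0.08],"angular": [0,0,0.76]},
    {"gripper": -1,"translation": [-0.4,0.38,0.1],"angular": [0,0,0.87]},
    {"gripper": -1,"translation": [-0.435,0.415,0.11],"angular": [0,0,0.96]},
    {"gripper": -1,"translation": [-0.45,0.43,0.116],"angular": [0,0,0.991]},
  ],
)

```text
time: 16.58
tcp_pos: [0.5813, 0.2945, 0.1682]
ee_rot: [-0.001, 0.258, 0.966, -0.001]
contact_force: [0.5, 0.7, -0.8]
finger_gap: 1.002
grasp_force: 0.0
```

```bash
python3 - <<'E'
from h import *
calls([((.581,.290,.06),down(60))])
print(robot.observe()['joint_positions'])
E
```

```text
T [-0.009 -0.015  0.433] A [-0.003 -0.003  0.003]
[ 4.16507715e-01  2.30173664e-01  1.18844092e+00  6.03833791e-04
  1.72591286e+00 -6.32718841e-01]
```

Emit:
arm_command(
  motion=[
    {"gripper": -1,"translation": [-0.004,-0.008,0.04],"angular": [0,0,0]},
    {"gripper": -1,"translation": [-0.009,-0.015,0.1],"angular": [0,0,0]},
    {"gripper": -1,"translation": [-0.009,-0.015,0.16],"angular": [0,0,0]},
    {"gripper": -1,"translation": [-0.009,-0.015,0.22],"angular": [0,0,0]},
    {"gripper": -1,"translation": [-0.009,-0.015,0.28],"angular": [0,0,0]},
    {"gripper": -1,"translation": [-0.009,-0.015,0.33],"angular": [0,0,0]},
    {"gripper": -1,"translation": [-0.009,-0.015,0.37],"angular": [0,0,0]},
    {"gripper": -1,"translation": [-0.009,-0.015,0.4],"angular": [0,0,0]},
    {"gripper": -1,"translation": [-0.009,-0.015,0.425],"angular": [0,0,0]},
    {"gripper": -1,"translation": [-0.009,-0.015,0.433],"angular": [0,0,0]},
  ],
)

```text
time: 17.42
tcp_pos: [0.5807, 0.2879, 0.0616]
ee_rot: [-0.0, 0.257, 0.966, -0.0]
contact_force: [-0.0, -0.3, -0.1]
finger_gap: 1.002
grasp_force: 0.0
```

Emit:
arm_command(
  motion=[
    {"gripper": 1,"translation": [0,0,0],"angular": [0,0,0]},
    {"gripper": 1,"translation": [0,0,0],"angular": [0,0,0]},
    {"gripper": 1,"translation": [0,0,0],"angular": [0,0,0]},
    {"gripper": 1,"translation": [0,0,0],"angular": [0,0,0]},
    {"gripper": 1,"translation": [0,0,0],"angular": [0,0,0]},
    {"gripper": 1,"translation": [0,0,0],"angular": [0,0,0]},
    {"gripper": 1,"translation": [0,0,0],"angular": [0,0,0]},
    {"gripper": 1,"translation": [0,0,0],"angular": [0,0,0]},
    {"gripper": 1,"translation": [0,0,0],"angular": [0,0,0]},
    {"gripper": 1,"translation": [0,0,0],"angular": [0,0,0]},
  ],
)

```text
time: 18.25
tcp_pos: [0.5811, 0.2879, 0.0632]
ee_rot: [0.0, 0.258, 0.966, 0.0]
contact_force: [-0.1, -2.1, 2.8]
finger_gap: 0.06
grasp_force: 59.2
```

Emit:
arm_command(
  motion=[
    {"gripper": 1,"translation": [0,0,-0.015],"angular": [0,0,0]},
    {"gripper": 1,"translation": [0,0,-0.05],"angular": [0,0,0]},
    {"gripper": 1,"translation": [0,0,-0.1],"angular": [0,0,0]},
    {"gripper": 1,"translation": [0,0,-0.18],"angular": [0,0,0]},
    {"gripper": 1,"translation": [0,0,-0.27],"angular": [0,0,0]},
    {"gripper": 1,"translation": [0,0,-0.36],"angular": [0,0,0]},
    {"gripper": 1,"translation": [0,0,-0.45],"angular": [0,0,0]},
    {"gripper": 1,"translation": [0,0,-0.53],"angular": [0,0,0]},
    {"gripper": 1,"translation": [0,0,-0.59],"angular": [0,0,0]},
    {"gripper": 1,"translation": [0,0,-0.62],"angular": [0,0,0]},
  ],
)

```text
time: 19.08
tcp_pos: [0.5815, 0.2884, 0.2221]
ee_rot: [0.002, 0.257, 0.966, 0.002]
contact_force: [0.3, 0.0, -3.1]
finger_gap: 0.062
grasp_force: 58.6
```

```bash
python3 - <<'E'
from h import *
s=robot.observe();print(s['time'],s['tcp_pos'],s['contact_force'],s['wrist_torque'],s['finger_gap'])
e=robot.get_image("scene")
cv2.imwrite('pics/o.png',cv2.convertScaleAbs(cv2.resize(e['image'][140:310,330:530,::-1],None,fx=3,fy=3),alpha=1.6,beta=20))
calls([((.574,.15,.22),down(60)),((.566,-.03,.22),down(60)),((.558,-.21,.22),down(60)),((.554,-.363,.215),down(60))])
E
```

```text
19.0833 [0.58152473 0.28842094 0.22205551] [ 0.34727234  0.00909574 -3.10932879] [-0.13989886  0.0633675  -0.02086551] 0.06215974961258248
T [-0.249 -0.496  0.009] A [0.006 0.004 0.004]
T [-0.332 -0.64   0.   ] A [0. 0. 0.]
T [-0.332 -0.64   0.   ] A [0. 0. 0.]
T [-0.292 -0.538  0.02 ] A [0. 0. 0.]
```

View pics/o.png

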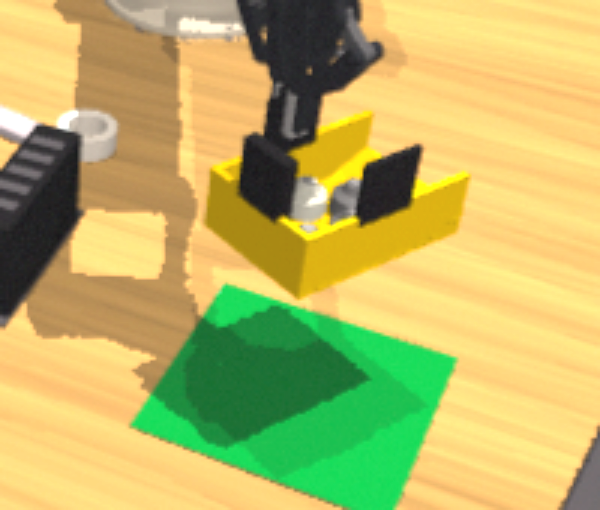

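The tray is held level by ear_l, clear of the mat, with the holders aboard (tray around (335,210)). Carry it to the tub.

Emit:
arm_command(
  motion=[
    {"gripper": 1,"translation": [-0.005,-0.01,0],"angular": [0,0,0]},
    {"gripper": 1,"translation": [-0.015,-0.03,0],"angular": [0,0,0]},
    {"gripper": 1,"translation": [-0.03,-0.06,0],"angular": [0,0,0]},
    {"gripper": 1,"translation": [-0.055,-0.11,0],"angular": [0,0,0]},
    {"gripper": 1,"translation": [-0.085,-0.17,0],"angular": [0,0,0]},
    {"gripper": 1,"translation": [-0.115,-0.23,0],"angular": [0,0,0]},
    {"gripper": 1,"translation": [-0.148,-0.295,0],"angular": [0,0,0]},
    {"gripper": 1,"translation": [-0.18,-0.36,0],"angular": [0,0,0]},
    {"gripper": 1,"translation": [-0.214,-0.427,0],"angular": [0,0,0]},
    {"gripper": 1,"translation": [-0.248,-0.495,0],"angular": [0,0,0]},
  ],
)

```text
time: 19.97
tcp_pos: [0.5727, 0.1472, 0.2178]
ee_rot: [0.0, 0.258, 0.966, -0.0]
contact_force: [0.4, -0.4, -3.0]
finger_gap: 0.06
grasp_force: 58.6
```

Emit:
arm_command(
  motion=[
    {"gripper": 1,"translation": [-0.034,-0.065,0],"angular": [0,0,0]},
    {"gripper": 1,"translation": [-0.067,-0.13,0],"angular": [0,0,0]},
    {"gripper": 1,"translation": [-0.1,-0.195,0],"angular": [0,0,0]},
    {"gripper": 1,"translation": [-0.135,-0.26,0],"angular": [0,0,0]},
    {"gripper": 1,"translation": [-0.168,-0.325,0],"angular": [0,0,0]},
    {"gripper": 1,"translation": [-0.2,-0.39,0],"angular": [0,0,0]},
    {"gripper": 1,"translation": [-0.235,-0.455,0],"angular": [0,0,0]},
    {"gripper": 1,"translation": [-0.27,-0.52,0],"angular": [0,0,0]},
    {"gripper": 1,"translation": [-0.3,-0.58,0],"angular": [0,0,0]},
    {"gripper": 1,"translation": [-0.332,-0.64,0],"angular": [0,0,0]},
  ],
)

```text
time: 20.8
tcp_pos: [0.5646, -0.0328, 0.2179]
ee_rot: [0.0, 0.258, 0.966, -0.0]
contact_force: [-0.7, 0.5, -3.8]
finger_gap: 0.063
grasp_force: 58.6
```

Emit:
arm_command(
  motion=[
    {"gripper": 1,"translation": [-0.034,-0.065,0],"angular": [0,0,0]},
    {"gripper": 1,"translation": [-0.067,-0.13,0],"angular": [0,0,0]},
    {"gripper": 1,"translation": [-0.1,-0.195,0],"angular": [0,0,0]},
    {"gripper": 1,"translation": [-0.135,-0.26,0],"angular": [0,0,0]},
    {"gripper": 1,"translation": [-0.168,-0.325,0],"angular": [0,0,0]},
    {"gripper": 1,"translation": [-0.2,-0.39,0],"angular": [0,0,0]},
    {"gripper": 1,"translation": [-0.235,-0.455,0],"angular": [0,0,0]},
    {"gripper": 1,"translation": [-0.27,-0.52,0],"angular": [0,0,0]},
    {"gripper": 1,"translation": [-0.3,-0.58,0],"angular": [0,0,0]},
    {"gripper": 1,"translation": [-0.332,-0.64,0],"angular": [0,0,0]},
  ],
)

```text
time: 21.63
tcp_pos: [0.5564, -0.2127, 0.2179]
ee_rot: [0.0, 0.258, 0.966, -0.0]
contact_force: [0.4, 0.6, -2.7]
finger_gap: 0.062
grasp_force: 58.6
```

Emit:
arm_command(
  motion=[
    {"gripper": 1,"translation": [-0.035,-0.065,0],"angular": [0,0,0]},
    {"gripper": 1,"translation": [-0.07,-0.13,0],"angular": [0,0,0]},
    {"gripper": 1,"translation": [-0.107,-0.197,0],"angular": [0,0,0]},
    {"gripper": 1,"translation": [-0.144,-0.265,0],"angular": [0,0,0]},
    {"gripper": 1,"translation": [-0.18,-0.33,0],"angular": [0,0,0]},
    {"gripper": 1,"translation": [-0.213,-0.392,0],"angular": [0,0,0]},
    {"gripper": 1,"translation": [-0.243,-0.448,0.005],"angular": [0,0,0]},
    {"gripper": 1,"translation": [-0.267,-0.492,0.01],"angular": [0,0,0]},
    {"gripper": 1,"translation": [-0.284,-0.523,0.015],"angular": [0,0,0]},
    {"gripper": 1,"translation": [-0.292,-0.538,0.02],"angular": [0,0,0]},
  ],
)

```text
time: 22.47
tcp_pos: [0.5536, -0.3648, 0.2123]
ee_rot: [-0.0, 0.258, 0.966, -0.0]
contact_force: [0.2, -0.4, -2.1]
finger_gap: 0.058
grasp_force: 58.5
```

```bash
python3 - <<'E'
from h import *
s=robot.observe();print(s['time'],s['tcp_pos'],s['joint_positions'],s['contact_force'])
d=robot.get_image("top");e=robot.get_image("scene")
cv2.imwrite('pics/p.png',np.hstack([cv2.convertScaleAbs(cv2.resize(x['image'][a:a+140,b:b+130,::-1],None,fx=3,fy=3),alpha=1.6,beta=20) for x,a,b in((d,110,380),(e,80,150))]))
E
```

```text
22.4667 [ 0.55355299 -0.36482948  0.21232153] [-6.33914425e-01  2.62052852e-01  1.07350339e+00 -2.33743184e-04
  1.80643154e+00 -1.68236462e+00] [ 0.19293606 -0.35811667 -2.14905127]
```

View pics/p.png

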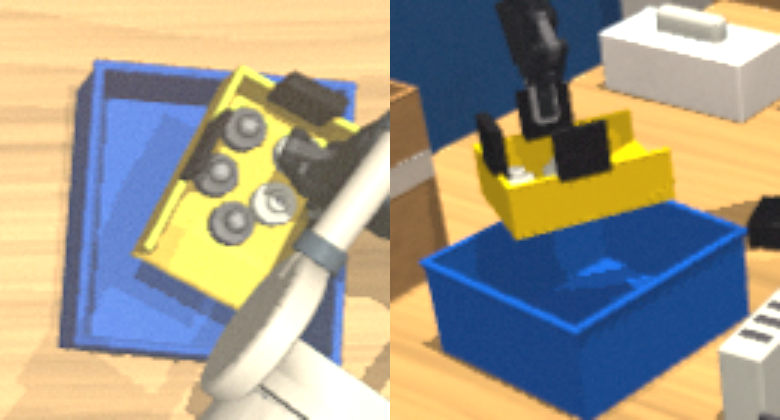

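The tray is over the tub with all five holders visible (left half: tray centre about (240,190), lip edge about (187,283), inside the tub after allowing for parallax). Tip it in one go.

Emit:
arm_command(
  motion=[
    {"gripper": 1,"translation": [0,0,0],"angular": [0,0,0]},
    {"gripper": 1,"translation": [-0.002,0,0],"angular": [0,-0.04,0]},
    {"gripper": 1,"translation": [-0.006,0,-0.001],"angular": [0,-0.1,0]},
    {"gripper": 1,"translation": [-0.013,0,-0.001],"angular": [0,-0.22,0]},
    {"gripper": 1,"translation": [-0.021,0,-0.003],"angular": [0,-0.36,0]},
    {"gripper": 1,"translation": [-0.029,0,-0.006],"angular": [0,-0.5,0]},
    {"gripper": 1,"translation": [-0.036,0,-0.009],"angular": [0,-0.64,0]},
    {"gripper": 1,"translation": [-0.043,0,-0.014],"angular": [0,-0.78,0]},
    {"gripper": 1,"translation": [-0.048,0,-0.018],"angular": [0,-0.9,0]},
    {"gripper": 1,"translation": [-0.053,0,-0.022],"angular": [0,-1.0,0]},
  ],
)

```text
time: 23.4
tcp_pos: [0.5653, -0.3682, 0.2184]
ee_rot: [0.372, 0.237, 0.892, -0.099]
contact_force: [0.0, 0.3, -3.0]
finger_gap: 0.057
grasp_force: 58.7
```

Emit:
arm_command(
  motion=[
    {"gripper": 1,"translation": [-0.008,0,-0.001],"angular": [0,-0.14,0]},
    {"gripper": 1,"translation": [-0.016,0,-0.002],"angular": [0,-0.28,0]},
    {"gripper": 1,"translation": [-0.024,0,-0.004],"angular": [0,-0.42,0]},
    {"gripper": 1,"translation": [-0.032,0,-0.007],"angular": [0,-0.56,0]},
    {"gripper": 1,"translation": [-0.037,0,-0.009],"angular": [0,-0.66,0]},
    {"gripper": 1,"translation": [-0.037,0,-0.009],"angular": [0,-0.66,0]},
    {"gripper": 1,"translation": [-0.037,0,-0.009],"angular": [0,-0.66,0]},
    {"gripper": 1,"translation": [-0.037,0,-0.009],"angular": [0,-0.66,0]},
    {"gripper": 1,"translation": [-0.037,0,-0.009],"angular": [0,-0.66,0]},
    {"gripper": 1,"translation": [-0.037,0,-0.009],"angular": [0,-0.66,0]},
  ],
)

```text
time: 24.23
tcp_pos: [0.5706, -0.3722, 0.2283]
ee_rot: [0.587, 0.204, 0.768, -0.156]
contact_force: [0.3, -0.4, -3.1]
finger_gap: 0.061
grasp_force: 59.0
```

```bash
python3 - <<'E'
from h import *
s=robot.observe();print(s['time'],s['tcp_pos'],s['joint_positions'],s['contact_force'],q2R(s['ee_rot']).as_matrix().round(3)[:,2],s['finger_gap'])
d=robot.get_image("top");e=robot.get_image("scene")
cv2.imwrite('pics/q.png',np.hstack([cv2.convertScaleAbs(cv2.resize(x['image'][a:a+140,b:b+130,::-1],None,fx=3,fy=3),alpha=1.6,beta=20) for x,a,b in((d,110,380),(e,80,150))]))
E
```

```text
24.2333 [ 0.57061628 -0.37216874  0.2282992 ] [-0.72806912 -0.54218844  2.22476675  0.9077284   0.25563758 -2.51862644] [ 0.26422988 -0.44913311 -3.08270381] [ 0.837 -0.479 -0.263] 0.06062628914119516
```

View pics/q.png

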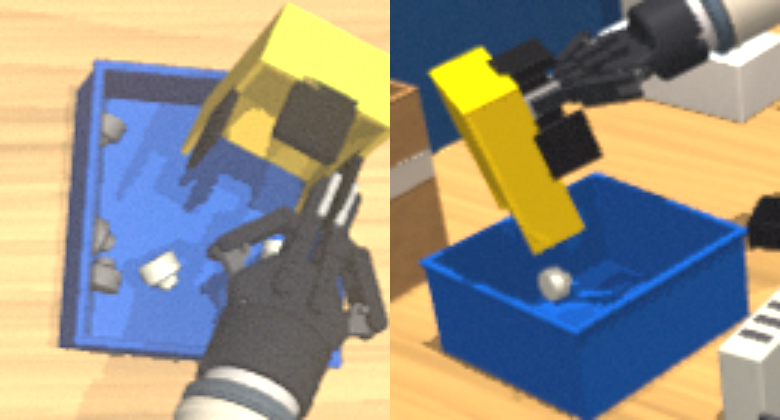

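All five holders are in the tub (left half: grey at (112,128), (103,235), (105,275); white at (160,270), (272,245)). Bring the tray upright again.

```bash
python3 - <<'E'
from h import *
D=down(60);T=lambda a:D*R.from_rotvec([0,-a,0],degrees=True)
G=np.array([.5535,-.363,.231])
P=lambda a:(G+.0187*T(a).apply([0,0,1]),T(a))
G0=G;w=[P(37)];G=G0+[0,0,.02];w+=[P(0)]
calls(w+[((.558,-.21,.235),D),((.566,-.03,.235),D),((.574,.15,.235),D),((.5811,.288,.22),D),((.5811,.288,.075),D)])
E
```

```text
T [ 0.054 -0.001 -0.019] A [0.003 0.839 0.003]
T [-0.003 -0.    -0.079] A [0.    0.822 0.   ]
T [ 0.29   0.539 -0.011] A [0. 0. 0.]
T [0.332 0.64  0.   ] A [0. 0. 0.]
T [0.332 0.64  0.   ] A [0. 0. 0.]
T [0.251 0.492 0.06 ] A [0. 0. 0.]
T [0.   0.   0.58] A [0. 0. 0.]
```

Emit:
arm_command(
  motion=[
    {"gripper": 1,"translation": [0.003,0,-0.001],"angular": [0,0.04,0]},
    {"gripper": 1,"translation": [0.008,0,-0.003],"angular": [0,0.12,0]},
    {"gripper": 1,"translation": [0.013,0,-0.005],"angular": [0,0.2,0]},
    {"gripper": 1,"translation": [0.019,0,-0.007],"angular": [0,0.29,0]},
    {"gripper": 1,"translation": [0.025,0,-0.009],"angular": [0,0.38,0]},
    {"gripper": 1,"translation": [0.031,0,-0.011],"angular": [0,0.47,0]},
    {"gripper": 1,"translation": [0.037,0,-0.013],"angular": [0,0.56,0]},
    {"gripper": 1,"translation": [0.043,0,-0.015],"angular": [0,0.65,0]},
    {"gripper": 1,"translation": [0.049,0,-0.017],"angular": [0,0.74,0]},
    {"gripper": 1,"translation": [0.054,0,-0.019],"angular": [0,0.84,0]},
  ],
)

```text
time: 25.17
tcp_pos: [0.5626, -0.3687, 0.2155]
ee_rot: [0.304, 0.245, 0.917, -0.082]
contact_force: [-0.4, -0.3, -2.0]
finger_gap: 0.06
grasp_force: 58.8
```

Emit:
arm_command(
  motion=[
    {"gripper": 1,"translation": [0,0,-0.009],"angular": [0,0.09,0]},
    {"gripper": 1,"translation": [0,0,-0.018],"angular": [0,0.18,0]},
    {"gripper": 1,"translation": [0,0,-0.027],"angular": [0,0.27,0]},
    {"gripper": 1,"translation": [0,0,-0.036],"angular": [0,0.36,0]},
    {"gripper": 1,"translation": [-0.001,0,-0.045],"angular": [0,0.46,0]},
    {"gripper": 1,"translation": [-0.001,0,-0.054],"angular": [0,0.56,0]},
    {"gripper": 1,"translation": [-0.002,0,-0.062],"angular": [0,0.66,0]},
    {"gripper": 1,"translation": [-0.002,0,-0.07],"angular": [0,0.74,0]},
    {"gripper": 1,"translation": [-0.003,0,-0.076],"angular": [0,0.8,0]},
    {"gripper": 1,"translation": [-0.003,0,-0.079],"angular": [0,0.822,0]},
  ],
)

```text
time: 26.0
tcp_pos: [0.5539, -0.3636, 0.2307]
ee_rot: [-0.002, 0.258, 0.966, -0.0]
contact_force: [-0.4, -0.3, -2.0]
finger_gap: 0.062
grasp_force: 58.7
```

```bash
python3 - <<'E'
from h import *
s=robot.observe();print(s['time'],s['tcp_pos'],s['joint_positions'].round(3),s['contact_force'])
D=down(60)
calls([((.558,-.21,.235),D),((.566,-.03,.235),D),((.574,.15,.235),D),((.5811,.288,.22),D),((.5811,.288,.075),D)])
E
```

```text
26.0 [ 0.55394635 -0.36361382  0.23065014] [-0.631  0.268  1.034 -0.002  1.843 -1.68 ] [-0.44034683 -0.28104435 -2.04217804]
T [ 0.293  0.541 -0.017] A [-0.001 -0.004  0.001]
T [0.332 0.64  0.   ] A [0. 0. 0.]
T [0.332 0.64  0.   ] A [0. 0. 0.]
T [0.251 0.492 0.06 ] A [0. 0. 0.]
T [0.   0.   0.58] A [0. 0. 0.]
```

Emit:
arm_command(
  motion=[
    {"gripper": 1,"translation": [0.01,0.02,0],"angular": [0,0,0]},
    {"gripper": 1,"translation": [0.03,0.055,0],"angular": [0,0,0]},
    {"gripper": 1,"translation": [0.055,0.1,0],"angular": [0,0,0]},
    {"gripper": 1,"translation": [0.085,0.16,0],"angular": [0,0,0]},
    {"gripper": 1,"translation": [0.12,0.22,-0.005],"angular": [0,0,0]},
    {"gripper": 1,"translation": [0.155,0.285,-0.01],"angular": [0,0,0]},
    {"gripper": 1,"translation": [0.19,0.35,-0.01],"angular": [0,0,0]},
    {"gripper": 1,"translation": [0.225,0.415,-0.015],"angular": [0,0,0]},
    {"gripper": 1,"translation": [0.26,0.48,-0.015],"angular": [0,0,0]},
    {"gripper": 1,"translation": [0.293,0.541,-0.017],"angular": [0,0,0]},
  ],
)

```text
time: 26.83
tcp_pos: [0.5565, -0.206, 0.236]
ee_rot: [-0.0, 0.257, 0.966, 0.0]
contact_force: [-0.2, 0.1, -2.0]
finger_gap: 0.061
grasp_force: 58.7
```

Emit:
arm_command(
  motion=[
    {"gripper": 1,"translation": [0.034,0.065,0],"angular": [0,0,0]},
    {"gripper": 1,"translation": [0.067,0.13,0],"angular": [0,0,0]},
    {"gripper": 1,"translation": [0.1,0.195,0],"angular": [0,0,0]},
    {"gripper": 1,"translation": [0.135,0.26,0],"angular": [0,0,0]},
    {"gripper": 1,"translation": [0.168,0.325,0],"angular": [0,0,0]},
    {"gripper": 1,"translation": [0.2,0.39,0],"angular": [0,0,0]},
    {"gripper": 1,"translation": [0.235,0.455,0],"angular": [0,0,0]},
    {"gripper": 1,"translation": [0.27,0.52,0],"angular": [0,0,0]},
    {"gripper": 1,"translation": [0.3,0.58,0],"angular": [0,0,0]},
    {"gripper": 1,"translation": [0.332,0.64,0],"angular": [0,0,0]},
  ],
)

```text
time: 27.67
tcp_pos: [0.5636, -0.0263, 0.2361]
ee_rot: [-0.0, 0.257, 0.966, 0.0]
contact_force: [0.8, 0.4, -1.8]
finger_gap: 0.057
grasp_force: 58.8
```

Emit:
arm_command(
  motion=[
    {"gripper": 1,"translation": [0.034,0.065,0],"angular": [0,0,0]},
    {"gripper": 1,"translation": [0.067,0.13,0],"angular": [0,0,0]},
    {"gripper": 1,"translation": [0.1,0.195,0],"angular": [0,0,0]},
    {"gripper": 1,"translation": [0.135,0.26,0],"angular": [0,0,0]},
    {"gripper": 1,"translation": [0.168,0.325,0],"angular": [0,0,0]},
    {"gripper": 1,"translation": [0.2,0.39,0],"angular": [0,0,0]},
    {"gripper": 1,"translation": [0.235,0.455,0],"angular": [0,0,0]},
    {"gripper": 1,"translation": [0.27,0.52,0],"angular": [0,0,0]},
    {"gripper": 1,"translation": [0.3,0.58,0],"angular": [0,0,0]},
    {"gripper": 1,"translation": [0.332,0.64,0],"angular": [0,0,0]},
  ],
)

```text
time: 28.5
tcp_pos: [0.5708, 0.1535, 0.2363]
ee_rot: [-0.0, 0.257, 0.966, 0.001]
contact_force: [0.3, 0.1, -1.8]
finger_gap: 0.062
grasp_force: 58.7
```

Emit:
arm_command(
  motion=[
    {"gripper": 1,"translation": [0.033,0.065,0],"angular": [0,0,0]},
    {"gripper": 1,"translation": [0.065,0.127,0],"angular": [0,0,0]},
    {"gripper": 1,"translation": [0.097,0.19,0.005],"angular": [0,0,0]},
    {"gripper": 1,"translation": [0.13,0.255,0.01],"angular": [0,0,0]},
    {"gripper": 1,"translation": [0.16,0.314,0.02],"angular": [0,0,0]},
    {"gripper": 1,"translation": [0.188,0.368,0.03],"angular": [0,0,0]},
    {"gripper": 1,"translation": [0.212,0.415,0.04],"angular": [0,0,0]},
    {"gripper": 1,"translation": [0.232,0.455,0.05],"angular": [0,0,0]},
    {"gripper": 1,"translation": [0.246,0.482,0.055],"angular": [0,0,0]},
    {"gripper": 1,"translation": [0.251,0.492,0.06],"angular": [0,0,0]},
  ],
)

```text
time: 29.33
tcp_pos: [0.5788, 0.2903, 0.22]
ee_rot: [-0.001, 0.257, 0.966, 0.0]
contact_force: [-0.8, 0.0, -1.4]
finger_gap: 0.063
grasp_force: 58.7
```

```bash
python3 - <<'E'
from h import *
s=robot.observe();print(s['time'],s['tcp_pos'],s['joint_positions'].round(3),s['contact_force'])
calls([((.5811,.288,.075),down(60))])
e=robot.get_image("scene");f=cv2.convertScaleAbs(cv2.resize(e['image'][140:310,330:530,::-1],None,fx=3,fy=3),alpha=1.6,beta=20);cv2.imwrite('pics/r.png',f)
H=hsv(e);m=(H[...,0]>20)&(H[...,0]<33)&(H[...,1]>170);c=big(m);print(cv2.boundingRect(c))
E
```

```text
29.3333 [0.5788085  0.29031592 0.21999458] [ 4.120e-01  2.210e-01  1.107e+00  1.000e-03  1.815e+00 -6.390e-01] [-7.72043377e-01  5.01873381e-04 -1.37175943e+00]
T [-0.014 -0.003  0.58 ] A [-0.001 -0.003  0.005]
(400, 177, 88, 63)
```

```bash
cat > chk.py <<'E'
from h import *
def chk(O,yaw=150,z0=None):
    e=robot.get_image("scene");H=hsv(e);m=(H[...,0]>18)&(H[...,0]<33)&(H[...,1]>150)&(np.indices(H.shape[:2])[1]>380);c=big(m)[:,0].astype(float)
    M=R.from_euler('z',yaw,degrees=True)
    for n,t in dict(rearR_bot=(-75,-50,0),rearR_top=(-75,-50,50),rearL_top=(-75,50,50),rearL_bot=(-75,50,0),lipR_top=(75,-50,50),lipR_bot=(75,-50,5)).items():
        p=np.array(proj(e,O+M.apply(np.array(t)/1000)))
        k=c[np.argmin(((c-p)**2).sum(1))]; print(n,p.round(1),'nearest',k)
    for i in (0,1): print(c[c[:,i].argmin()],c[c[:,i].argmax()])
E
python3 - <<'E'
from chk import *
M=R.from_euler('z',150,degrees=True)
chk(np.array(robot.observe()['tcp_pos'])-M.apply([-.005,.0475,.0602]))
E
```

```text
rearR_bot [428.7 240.2] nearest [429. 239.]
rearR_top [431.9 220.4] nearest [426. 212.]
rearL_top [399.8 195.9] nearest [401. 196.]
rearL_bot [397.7 215. ] nearest [399. 215.]
lipR_top [486.2 198.5] nearest [487. 198.]
lipR_bot [482.1 215.7] nearest [483. 216.]
[399. 206.] [487. 201.]
[453. 176.] [430. 240.]
```

Emit:
arm_command(
  motion=[
    {"gripper": 1,"translation": [-0.003,0,0.02],"angular": [0,0,0]},
    {"gripper": 1,"translation": [-0.008,-0.003,0.07],"angular": [0,0,0]},
    {"gripper": 1,"translation": [-0.012,-0.003,0.14],"angular": [0,0,0]},
    {"gripper": 1,"translation": [-0.014,-0.003,0.22],"angular": [0,0,0]},
    {"gripper": 1,"translation": [-0.014,-0.003,0.3],"angular": [0,0,0]},
    {"gripper": 1,"translation": [-0.014,-0.003,0.38],"angular": [0,0,0]},
    {"gripper": 1,"translation": [-0.014,-0.003,0.45],"angular": [0,0,0]},
    {"gripper": 1,"translation": [-0.014,-0.003,0.5],"angular": [0,0,0]},
    {"gripper": 1,"translation": [-0.014,-0.003,0.54],"angular": [0,0,0]},
    {"gripper": 1,"translation": [-0.014,-0.003,0.56],"angular": [0,0,0]},
  ],
)

```text
time: 30.27
tcp_pos: [0.5809, 0.2861, 0.0785]
ee_rot: [-0.002, 0.258, 0.966, -0.001]
contact_force: [0.1, 0.7, -2.2]
finger_gap: 0.063
grasp_force: 58.6
```

Emit:
arm_command(
  motion=[
    {"gripper": 1,"translation": [0,0,0.01],"angular": [0,0,0]},
    {"gripper": 1,"translation": [0,0,0.022],"angular": [0,0,0]},
    {"gripper": 1,"translation": [0,0,0.034],"angular": [0,0,0]},
    {"gripper": 1,"translation": [0,0,0.044],"angular": [0,0,0]},
    {"gripper": 1,"translation": [0,0,0.05],"angular": [0,0,0]},
    {"gripper": 1,"translation": [0,0,0.054],"angular": [0,0,0]},
    {"gripper": 1,"translation": [0,0,0.057],"angular": [0,0,0]},
    {"gripper": 1,"translation": [0,0,0.059],"angular": [0,0,0]},
    {"gripper": 1,"translation": [0,0,0.06],"angular": [0,0,0]},
    {"gripper": 1,"translation": [0,0,0.06],"angular": [0,0,0]},
  ],
)

```text
time: 31.1
tcp_pos: [0.5815, 0.2869, 0.0657]
ee_rot: [-0.001, 0.258, 0.966, 0.0]
contact_force: [-0.4, 0.3, -1.8]
finger_gap: 0.059
grasp_force: 58.6
```

Emit:
arm_command(
  motion=[
    {"gripper": 1,"translation": [0,0,0.003],"angular": [0,0,0]},
    {"gripper": 1,"translation": [0,0,0.006],"angular": [0,0,0]},
    {"gripper": 1,"translation": [0,0,0.008],"angular": [0,0,0]},
    {"gripper": 1,"translation": [0,0,0.01],"angular": [0,0,0]},
    {"gripper": 1,"translation": [0,0,0.011],"angular": [0,0,0]},
    {"gripper": 1,"translation": [0,0,0.012],"angular": [0,0,0]},
    {"gripper": 1,"translation": [0,0,0.012],"angular": [0,0,0]},
    {"gripper": 1,"translation": [0,0,0.012],"angular": [0,0,0]},
    {"gripper": 1,"translation": [0,0,0.012],"angular": [0,0,0]},
    {"gripper": 1,"translation": [0,0,0.012],"angular": [0,0,0]},
  ],
)

```text
time: 31.93
tcp_pos: [0.5815, 0.2869, 0.0632]
ee_rot: [-0.001, 0.258, 0.966, 0.0]
contact_force: [-3.7, -1.4, 5.6]
finger_gap: 0.057
grasp_force: 59.6
```

Touching the mat; release and rise.

Emit:
arm_command(
  motion=[
    {"gripper": -1,"translation": [0,0,0],"angular": [0,0,0]},
    {"gripper": -1,"translation": [0,0,0],"angular": [0,0,0]},
    {"gripper": -1,"translation": [0,0,0],"angular": [0,0,0]},
    {"gripper": -1,"translation": [0,0,0],"angular": [0,0,0]},
    {"gripper": -1,"translation": [0,0,0],"angular": [0,0,0]},
    {"gripper": -1,"translation": [0,0,0],"angular": [0,0,0]},
    {"gripper": -1,"translation": [0,0,0],"angular": [0,0,0]},
    {"gripper": -1,"translation": [0,0,0],"angular": [0,0,0]},
    {"gripper": -1,"translation": [0,0,-0.01],"angular": [0,0,0]},
    {"gripper": -1,"translation": [0,0,-0.02],"angular": [0,0,0]},
  ],
)

```text
time: 32.77
tcp_pos: [0.5814, 0.2869, 0.0676]
ee_rot: [-0.001, 0.258, 0.966, 0.0]
contact_force: [-0.3, 1.2, 0.4]
finger_gap: 0.999
grasp_force: 0.0
```

Emit:
arm_command(
  motion=[
    {"gripper": -1,"translation": [0,0,-0.04],"angular": [0,0,0]},
    {"gripper": -1,"translation": [0,0,-0.1],"angular": [0,0,0]},
    {"gripper": -1,"translation": [0,0,-0.18],"angular": [0,0,0]},
    {"gripper": -1,"translation": [0,0,-0.26],"angular": [0,0,0]},
    {"gripper": -1,"translation": [0,0,-0.34],"angular": [0,0,0]},
    {"gripper": -1,"translation": [0,0,-0.42],"angular": [0,0,0]},
    {"gripper": -1,"translation": [0,0,-0.49],"angular": [0,0,0]},
    {"gripper": -1,"translation": [0,0,-0.53],"angular": [0,0,0]},
    {"gripper": -1,"translation": [0,0,-0.55],"angular": [0,0,0]},
    {"gripper": -1,"translation": [0,0,-0.55],"angular": [0,0,0]},
  ],
)

```text
time: 33.6
tcp_pos: [0.5821, 0.2869, 0.2069]
ee_rot: [0.0, 0.258, 0.966, 0.001]
contact_force: [0.0, 0.1, -0.2]
finger_gap: 0.998
grasp_force: 0.0
```

Emit:
arm_command(
  motion=[
    {"gripper": -1,"translation": [-0.02,-0.06,0],"angular": [0,0,0]},
    {"gripper": -1,"translation": [-0.04,-0.12,0],"angular": [0,0,0]},
    {"gripper": -1,"translation": [-0.07,-0.2,0],"angular": [0,0,0]},
    {"gripper": -1,"translation": [-0.1,-0.3,0],"angular": [0,0,0]},
    {"gripper": -1,"translation": [-0.13,-0.4,0],"angular": [0,0,0]},
    {"gripper": -1,"translation": [-0.16,-0.5,0],"angular": [0,0,0]},
    {"gripper": -1,"translation": [-0.2,-0.6,0],"angular": [0,0,0]},
    {"gripper": -1,"translation": [-0.23,-0.7,0],"angular": [0,0,0]},
    {"gripper": -1,"translation": [-0.25,-0.78,0],"angular": [0,0,0]},
    {"gripper": -1,"translation": [-0.25,-0.8,0],"angular": [0,0,0]},
  ],
)

```text
time: 34.43
tcp_pos: [0.5354, 0.0794, 0.2036]
ee_rot: [-0.002, 0.259, 0.966, -0.001]
contact_force: [-0.5, -0.5, 0.3]
finger_gap: 0.996
grasp_force: 0.0
```

```bash
python3 - <<'E'
from chk import *
s=robot.observe();print(s['time'],s['tcp_pos'],s['contact_force'])
chk(np.array([.5987,.3318,.003]))
d=robot.get_image("top");H=hsv(d);I=np.indices(H.shape[:2])
m=(H[...,0]>18)&(H[...,0]<33)&(H[...,1]>150)&(I[1]<235)&(I[1]>130)&(I[0]>125)&(I[0]<235);print('tray top rect',rect_on(d,big(m),.053))
# non-blue blobs inside the tub; start image for the bystanders
t=((H[...,0]<95)|(H[...,0]>125)|(H[...,1]<90))&(I[1]>407)&(I[1]<494)&(I[0]>138)&(I[0]<229)
n,_,st,ce=cv2.connectedComponentsWithStats(t.astype(np.uint8))
print([(int(a[4]),c.round(0).tolist()) for a,c in zip(st[1:],ce[1:]) if a[4]>8])
a=cv2.imread('pics/top0.png')[...,::-1].astype(int);df=(abs(a-d['image'].astype(int)).max(2)>50).astype(np.uint8)
n,_,st,_=cv2.connectedComponentsWithStats(df);print([x.tolist() for x in st[1:] if x[4]>12])
a=cv2.imread('pics/scene0.png')[...,::-1].astype(int);df=(abs(a-robot.get_image("scene")['image'].astype(int)).max(2)>50).astype(np.uint8)
n,_,st,_=cv2.connectedComponentsWithStats(df);print([x.tolist() for x in st[1:] if x[4]>12])
E
```

```text
34.4333 [0.53542118 0.07940233 0.20358845] [-0.50152535 -0.51253738  0.32791348]
rearR_bot [418.7 295.2] nearest [419. 295.]
rearR_top [421.4 278.6] nearest [415. 270.]
rearL_top [392.6 252.3] nearest [394. 253.]
rearL_bot [390.8 268.5] nearest [392. 269.]
lipR_top [471.9 255. ] nearest [472. 255.]
lipR_bot [468.5 269.7] nearest [468. 270.]
[392. 263.] [472. 255.]
[440. 232.] [419. 295.]
tray top rect ((598.2750244140625, 331.77069091796875), (100.09566497802734, 147.80694580078125), 60.84779739379883)
[(40, [408.0, 150.0]), (1296, [474.0, 172.0]), (90, [417.0, 152.0]), (11, [481.0, 183.0]), (145, [413.0, 195.0]), (131, [434.0, 200.0]), (56, [419.0, 227.0])]
[[295, 130, 11, 26, 138], [282, 133, 65, 130, 2883], [223, 136, 4, 6, 16], [145, 141, 80, 74, 3440], [219, 140, 99, 260, 8945], [414, 150, 9, 9, 36], [229, 174, 10, 3, 18], [413, 183, 5, 11, 29], [330, 191, 5, 4, 14], [468, 190, 13, 12, 118], [296, 192, 3, 7, 14], [427, 194, 13, 12, 109], [411, 197, 7, 11, 36], [352, 198, 5, 5, 13], [331, 207, 5, 5, 17], [296, 264, 18, 24, 204], [227, 268, 12, 31, 211], [303, 286, 8, 3, 15], [312
[... 297 characters left out ...]
4, 6, 138], [392, 9, 7, 5, 31], [216, 10, 34, 44, 601], [320, 13, 17, 10, 70], [377, 16, 15, 18, 161], [338, 32, 6, 50, 225], [372, 40, 3, 6, 15], [358, 54, 12, 14, 118], [373, 58, 5, 7, 17], [382, 69, 21, 14, 238], [196, 80, 207, 81, 3638], [445, 82, 10, 3, 18], [243, 84, 18, 4, 32], [412, 86, 10, 11, 70], [423, 86, 38, 29, 721], [221, 88, 20, 6, 52], [252, 93, 22, 9, 115], [283, 100, 21, 5, 38], [398, 101, 10, 13, 66], [378, 103, 25, 20, 217], [416, 109, 46, 18, 268], [377, 125, 24, 13, 205], [405, 129, 43, 26, 609], [378, 140, 21, 11, 145], [367, 150, 29, 16, 327], [316, 156, 46, 27, 729], [200, 169, 11, 12, 105], [285, 171, 16, 16, 50], [280, 175, 54, 55, 1316], [391, 226, 82, 70, 3213]]
```

The tray is centred on the mat to within 1 mm and upright, the holders are in the tub, and the robot is clear.

```bash
python3 -c "
from rig import robot
print(robot.sign_off())"
```

```text
the job is handed in; nothing more can be done
None
```

I handed the job in at 34 s of the 67 s limit: the tray was set down full on the mat, all five holders were tipped into the tub, and the empty tray stands upright within about 1 mm of the mat's centre; the arm touched nothing else that I could see.

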